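Clip the gable soap carton shut

ROBOT

A 6-joint arm with a two-finger parallel gripper is mounted at the origin on the work surface. World frame = base frame: x ahead of the robot, y to its left, z up, the work surface at z = 0. Lengths are in m, angles in rad, forces in N, time in s.
With the tool pointing down it reaches from about 0.275 to 0.775 m from the base axis. Payload 14.6 kg.
Tool frame: the origin (TCP) lies at the very end of the fingers, on their centre line; the grasp point (between the pads) lies 19 mm behind it; z points along the fingers, y is the line along which they close (so a half turn about z gives the same grasp; the last joint's range is limited). The gripper opens to 85 mm and grips with 20 to 120 N. Pads are 22 mm wide; open, the fingers measure 114 mm over their backs; the gripper's body (76 mm by 85 mm) begins 54 mm behind the grasp point. The pads swing forward as they close: fully open they stand 13 mm farther back than shut.
Start: joints at [-1.445, 0.263, -0.048, 1.259, 0, 1.415], TCP at [0.145, -0.504, 0.231] pointing down, gripper open.
Joint ranges: [-2.65, 2.65], [-0.89, 1.7], [-1.18, 1.37], [-2.13, 2.11], [-1.35, 1.29], [-3.14, 3.14]. Speed limits (rad/s): [1.89, 1.89, 2.57, 2.79, 3.14, 3.14].

INTERFACE

Orientations are given as a unit quaternion [w, x, y, z].
In Python, from cell import arm gives the robot as it stands.
- The arm moves only by the tool carry_out, never from a script. Its argument "deltas" is a list of rows, each a list of 3 entries, a list of its own where there are three numbers: the turn, a rotation vector about the tool's x, y, z in degrees, then the shift along the tool's x, y, z in m, then the closure, from -1 (fully open) to 1 (shut). In form: [[[ax, ay, az], [dx, dy, dz], gripper], ...]. A call has 1 to 5 rows; each row shifts and turns the commanded pose from where the row before left it, along the tool's axes as they then stand; what a row does not reach is not made up. A row lasts 1/8 s, in which the tool goes at most 62.5 mm and 10.7 degrees, less where a joint would pass 70% of its speed; a pose out of reach is approached as far as the arm can. A call with a gripper value outside its range is refused whole. The fingers move at their own pace and stop on an object; "grip_force" is the grip in N (left out, the last holds). Time passes only in rows, so rows that do not move let the fingers close. It gives the time, the measured TCP pose, the force, the opening and the grip force at its end, in the units of the state.
- arm.get_state(): the state, without advancing time (a new reading comes with each control period).
- arm.get_image(name): name is "scene" or "top" or "wrist"; returns the picture (480x640x3 uint8, red, green, blue); there is no depth.
- arm.get_calibration(name): a dict with "vertical_fov" (degrees; the focal length in pixels is half the picture's height over the tangent of half this angle, whatever the lens; pixels are square), "cx", "cy" (the principal point, pixels), "world_from_camera" (4x4, takes a point from camera to world coordinates). Camera axes: x right, y up, looking along -z (the intrinsics and any distortion apply to the point x, -y, -z); pixel columns grow to the right and rows downward; lengths in m; the calibration is good to about 2 mm. The wrist camera is an equidistant fisheye: a pixel r from the principal point sees the ray r / f radians off the axis. A picture is of the moment at which its call begins: read the wrist's pose just before it. get_calibration takes no time and is no camera call; for the wrist camera it gives the pose at the moment of the call.
- arm.finish_job(): hands the job in; it is judged then, once.
The state is a dict: "t": time; "joint_pos": joint angles; "dq": joint speeds; "tau": joint torques, N m; "tool_pos": TCP position; "tool_rot": TCP orientation; "contact_force": force on the tool from outside, world axes, zero at the start; "moment": the same for the moment, N m; "width": opening from 0.0 (shut) to 1.0 (fully open); "finger_force": force on a finger pad.
Only numpy, scipy, OpenCV 4.12 (cv2) and the standard library are available. Lean on these libraries where they do the work, as an engineer would, in place of code of your own. Each camera call takes 0.05 s, during which the arm holds its last target. There are 200 camera calls.

TASK

Close the brown soap carton: first fold both roof flaps fully in so that their upright fins meet face to face, then squeeze open the large sprung clip on the tin's rim, lift it over and let it close on both fins. Leave it upright and in line with the ridge, at the middle of the ridge and pushed well down over the fins, and do not knock over or shove aside anything else on the counter.

Things in the scene. Friction and masses are not known exactly. Their poses are not given: they have to be found in the camera images.
- carton: plain brown card gable carton fixed to the counter, 110 mm long (its x, the ridge direction) x 80 wide (y), walls 70 high and 4 thick, two roof flaps on its long sides. Origin: centre of its underside; z up. It stands left or right of the middle.
- ridge (a point): fixed point on the carton, 138 mm above its underside, over its centre: the middle of the top edge of the two fins when both flaps are shut. Axes as the carton's.
- flap_left (a joint): roof flap hinged on the carton's +y long side (line at carton y = 38 mm, z = 70 mm, parallel to x): a 3 mm panel, 52 mm from hinge to bend, then a 4 mm fin 30 mm high, 108 long, bent 45 degrees outward from it. 0 rad = shut (panel at 45 degrees, fin upright); grows as it opens outward, to 1.3. It stays where it is left; about 1 N at the fin moves it; it stops at 0.
- fin_left (a point): middle of the top edge of the left flap's fin; moves with the flap. Shut, it lies at carton y = 2, z = 138 mm, the fin filling y = 0 to 4 mm.
- fin_right (a point): the same point on the right flap's fin; shut, it lies at carton y = -2, z = 138 mm, the fin filling y = 0 to -4 mm.
- flap_right (a joint): the same flap mirrored on the carton's -y long side; shut, the two fins stand face to face.
- tin: open galvanised tin fixed to the counter, 95 (x) x 150 (y) x 65 mm high, walls 4 mm. Origin: centre of its underside; z up.
- clip: large steel sprung clip, 92 mm tall, 50 wide, 60 across its handles, 60 g; it starts upright, biting the wall of the tin's -x side. Origin: on its pivot (10 mm thick bar, 44 long). x along the pivot, z up to the handles, jaws down, jaws close along y; same when turned half round. Jaws 50 mm wide, tips 42 mm below the pivot, lowest 14 mm padded. Let go, it springs shut.
- clip_handles (a point): point of the clip 42 mm above its pivot, midway between the handle bars. Two plates 26 mm wide rise in a V; each ends in a rubber bar (10 mm thick, 38 long, along x) at y = +-25 mm. Squeezing the bars together along y (9 N) opens the jaws; fully squeezed they are 23 mm across, 48 mm above the pivot, and the jaw tips stand 35 mm apart.
- jaw_a (a joint): opening of one jaw of the large clip, rad (the other jaw always mirrors it): 0 empty and shut, about 0.02 on the tin's wall, about 0.1 on both fins together, 0.40 fully open.
- lotion: capped bottle, 52 mm across, 160 tall, loose, near one end of the carton. Origin: centre of its underside.
- can: metal spray can, 48 mm across, 150 tall, loose, beside the tin's +y end. Origin: centre of its underside.
- jar: glass jar, 58 mm across, 70 tall, loose, near the carton's other end. Origin: centre of its underside.
- tumbler: white tumbler, 68 mm across, 100 tall, loose, behind the tin. Origin: centre of its underside.
- nail_brush: wooden nail brush, 36 x 85 x 32 mm tall, loose, in front of the tin. Origin: centre of its underside.
- soap: soap bar 50 x 80 x 28 mm lying in the tin. Origin: centre of its underside.
- soap_b: soap bar 55 x 85 x 25 mm lying at the back. Origin: centre of its underside.
- small_clip: small flat clip about 47 x 28 x 22 mm lying at the back; not needed. Origin: centre of its underside.
Things that resemble listed ones, but are neither listed nor needed, are in the scene too. What is shaped like the carton but green or yellow is not meant. Leave any blue or red look-alike of the clip alone.

How it is judged:
On the way:
1. both flaps are folded shut, the clip not yet on the ridge (value of joint each of flap_left, flap_right below 0.12 rad and distance between clip and ridge above 0.06 m), for 0.2 s.
At the end, for the whole second after the job is handed in: Both flaps under 0.12 rad; large clip closed on both fins (jaw 0.06 to 0.15 rad, bearing on the carton), pivot within 25 mm of mid-ridge along it, 10 mm across it, at most 25 mm above the fins' top; upright and in line with the ridge within 0.25 rad; at rest (value of joint each of flap_left, flap_right below 0.12 rad and value of joint jaw_a between 0.06 and 0.15 rad and x of clip in the frame of ridge between -0.025 and 0.025 m and y of clip in the frame of ridge between -0.01 and 0.01 m and z of clip in the frame of ridge between -0.005 and 0.025 m and angle between clip's own z axis and vertical below 0.25 rad and angle between the x axis of clip and the x axis of carton, either way round below 0.25 rad and contact force between clip and carton above 1 N and linear speed of clip below 0.02 m/s and angular speed of clip below 0.2 rad/s); the robot touches nothing.
It fails at once if the lotion bottle, the jar or the spray can is shoved aside by more than 40 mm or tipped over (distance of any of lotion, jar, can from where it was at the start of the episode above 0.04 m or angle between any of lotion, jar, can's own z axis and vertical above 0.6 rad).
It fails at once if the tumbler or the nail brush is shoved aside by more than 40 mm or tipped over (distance of any of tumbler, nail_brush from where it was at the start of the episode above 0.04 m or angle between any of tumbler, nail_brush's own z axis and vertical above 0.6 rad).
It fails at once if the soap or the small clip is shoved aside by more than 40 mm or tipped over (distance of any of soap, soap_b, small_clip from where it was at the start of the episode above 0.04 m or angle between any of soap, soap_b, small_clip's own z axis and vertical above 0.6 rad).
It also fails if it takes over 61 s, if anything falls off the work surface, if the arm or the gripper's body presses on something with over 40 N, if the wrist force passes 120 N, or if a joint passes its speed limit or range.

## Working session

There is one attempt and no reset: what is moved stays moved. The work goes in short steps, Python scripts to look and compute and a tool call to move; the robot and the scene stay as the last step left them, time stands still between calls to the robot, and variables do not carry over. Pictures are saved under pics/ and viewed, at most 10 in all, crops included, and the job is handed in when it is done.

Besides the shell and the picture viewer there is one more tool, called after ">>>" in YAML: its name, and indented under it one key for each argument. carry_out: Moves the arm, as the interface text tells. Its arguments: {"type":"object","properties":{"deltas":{"type":"array"},"grip_force":{"type":"number"}},"required":["deltas"]}

```bash
mkdir -p pics && ls
python3 - <<'E'
from cell import arm
import cv2,numpy as np
for n in("scene","top"):
    im=arm.get_image(n); cv2.imwrite(f"pics/{n}0.png",im[:,:,::-1])
    c=arm.get_calibration(n); print(n,c["vertical_fov"],c["cx"],c["cy"],np.round(c["world_from_camera"],3).tolist())
s=arm.get_state();print(s)
E
```

```text
pics
scene 50.366040817079124 316.6242213236194 249.53133428439875 [[0.806, -0.455, 0.379, 0.9], [0.592, 0.617, -0.519, -0.442], [0.003, 0.642, 0.767, 0.814], [0.0, 0.0, 0.0, 1.0]]
top 49.033068386604626 327.68698979221773 245.04461686748803 [[-0.012, 0.996, -0.093, 0.451], [-1.0, -0.012, -0.0, 0.024], [-0.001, 0.093, 0.996, 1.295], [0.0, 0.0, 0.0, 1.0]]
{'t': 0.1, 'joint_pos': array([-1.44528330e+00,  2.63488683e-01, -4.88505793e-02,  1.25938425e+00,
        4.30655632e-05,  1.41554020e+00]), 'dq': array([ 0.00074914, -0.00052352,  0.00180871, -0.00030363, -0.00053175,
       -0.00034468]), 'tau': array([ 2.81203247e-03, -6.38576961e+01,  3.85065758e+01,  1.01327561e-02,
       -1.52859679e-04, -5.10841119e-06]), 'tool_pos': array([ 0.14547504, -0.50420582,  0.23087453]), 'tool_rot': array([-4.63222729e-04,  9.90162153e-01,  1.39923894e-01,  2.84245069e-05]), 'contact_force': array([ 0.74621186, -0.50460786, -1.08735608]), 'moment': array([-0.01944675,  0.04147963,  0.00094607]), 'finger_force': 0.0, 'width': 1.0009354094851959}
```

View pics/scene0.png

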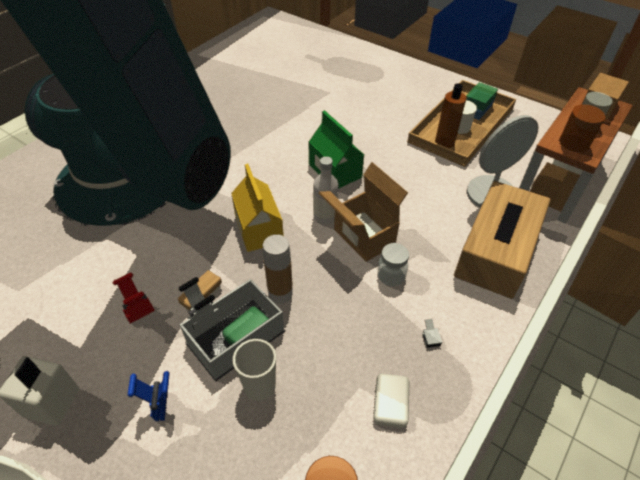

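View pics/top0.png

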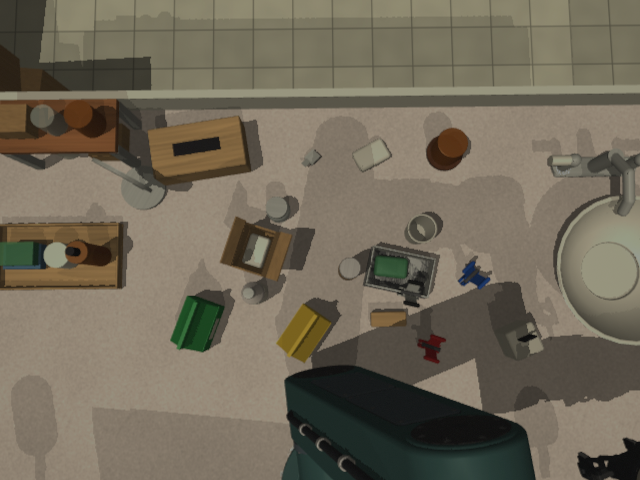

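Scene view: the brown carton is at (365,222) with both flaps open, the lotion at (325,190) and the jar at (393,263). The dark steel clip is on the tin rim at (195,293).
Top view: carton (257,248), tin (400,270), can (350,267), tumbler (423,228), brush (389,317).
Clip candidates:
- dark clip on the tin wall, top (411,290)
- blue look-alike (475,273)
- red look-alike (432,347)
- small flat clip (311,157)

I choose the dark one on the tin's rim. Carton candidates are brown (257,248), green (197,323) and yellow (306,332), and I choose the brown one. Next is a close crop of both choices.

Run:
```python
import cv2,numpy as np
s=cv2.imread("pics/scene0.png");t=cv2.imread("pics/top0.png")
def c(i,x,y,w,h): return cv2.resize(i[y:y+h,x:x+w],(400,300),interpolation=cv2.INTER_CUBIC)
o=np.vstack([np.hstack([c(s,165,250,120,90),c(s,310,155,120,90)]),np.hstack([c(t,355,235,100,75),c(t,205,195,100,75)])])
o=np.clip(o.astype(float)*1.5,0,255).astype(np.uint8)
cv2.imwrite("pics/crop0.png",o)
```

```text
(no output)
```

View pics/crop0.png

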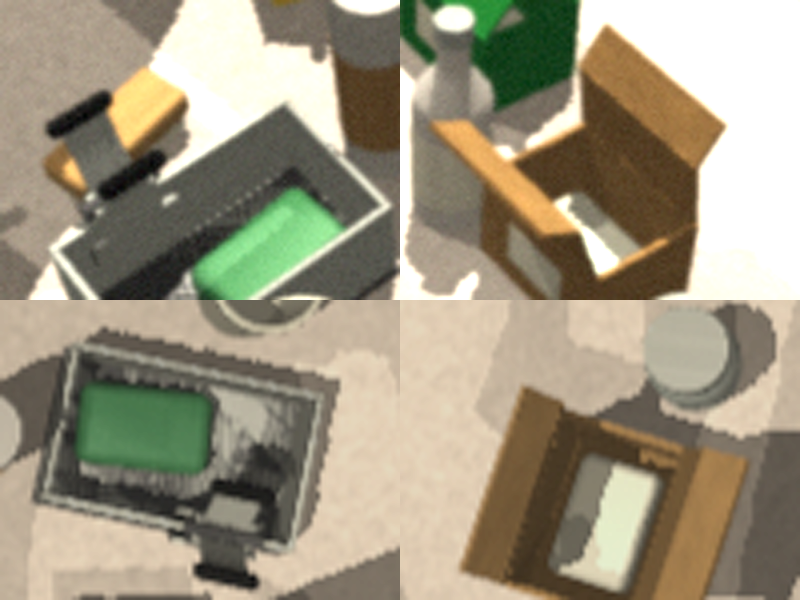

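The crop confirms both. The dark steel clip bites the tin's -x wall, with handle bars at top (413,284) and (411,304), scene (188,284) and (204,304). The brown carton has both flaps standing open. Now the rough positions.

```bash
cat > h.py <<'E'
import numpy as np,cv2
from cell import arm
from scipy.spatial.transform import Rotation as R
def ray(n,uv,c=None):
    c=c or arm.get_calibration(n); f=240/np.tan(np.radians(c["vertical_fov"])/2)
    d=np.array([(uv[0]-c["cx"])/f,-(uv[1]-c["cy"])/f,-1.])
    if n.startswith("wrist"):
        x,y=d[:2]; r=np.hypot(x,y); k=np.sin(r)/max(r,1e-9); d=np.array([x*k,y*k,-np.cos(r)])
    T=np.array(c["world_from_camera"]); d=T[:3,:3]@d; return T[:3,3],d/np.linalg.norm(d)
def plane(r,z): return r[0]+r[1]*(z-r[0][2])/r[1][2]
def tri(*rs):
    A=np.zeros((3,3));b=np.zeros(3)
    for o,d in rs: P=np.eye(3)-np.outer(d,d);A+=P;b+=P@o
    p=np.linalg.solve(A,b); e=max(np.linalg.norm((np.eye(3)-np.outer(d,d))@(p-o)) for o,d in rs)
    return np.round(p,4),round(e*1000,1)
def proj(p,c,fish=True):
    f=240/np.tan(np.radians(c["vertical_fov"])/2); T=np.array(c["world_from_camera"])
    q=T[:3,:3].T@(np.asarray(p)-T[:3,3]); r=np.hypot(*q[:2]); 
    k=(np.arctan2(r,-q[2])/max(r,1e-9)) if fish else 1/-q[2]
    return np.array([c["cx"]+f*k*q[0],c["cy"]-f*k*q[1]])
E
python3 - <<'E'
from h import *
P=dict(bar_in=[(413,284),(204,304)],bar_out=[(411.3,304.2),(188.4,284)],
 tinNear=[(355+38/4,235+198/4),(165+55*.3,250+248*.3)],tinFarL=[(355+72/4,235+48/4),(165+287*.3,250+105*.3)],tinFarR=[(355+325/4,235+97/4),None],tinNearR=[(355+295/4,235+250/4),None],
 Lc1=[(236.2,217.5),(310+323*.3,155+125*.3)],Lc2=[(220.8,262.5),(310+207*.3,155+25*.3)],Rc1=[(291.8,235),(310+172*.3,155+228*.3)])
for k,(a,b) in P.items():
    r=ray("top",a)
    print(k,np.round(plane(r,.065),3), tri(r,ray("scene",b)) if b else "")
for k,a in dict(can=(349,267),lotion=(251,292),jar=(277,208),tumb=(424,227)).items(): print(k,np.round(plane(ray("top",a),.1),3))
E
```

```text
bar_in [ 0.472 -0.173  0.065] (array([ 0.4706, -0.168 ,  0.1058]), np.float64(1.4))
bar_out [ 0.425 -0.168  0.065] (array([ 0.4267, -0.16  ,  0.1171]), np.float64(0.2))
tinNear [ 0.472 -0.06   0.065] (array([ 0.4374, -0.1249, -0.0077]), np.float64(69.6))
tinFarL [ 0.56  -0.082  0.065] (array([ 0.5384, -0.0911,  0.1448]), np.float64(21.6))
tinFarR [ 0.529 -0.229  0.065] 
tinNearR [ 0.44  -0.209  0.065] 
Lc1 [0.634 0.239 0.065] (array([0.6225, 0.2261, 0.1435]), np.float64(0.6))
Lc2 [0.528 0.275 0.065] (array([0.5234, 0.2594, 0.144 ]), np.float64(0.8))
Rc1 [0.59  0.108 0.065] (array([0.5887, 0.1084, 0.1371]), np.float64(8.0))
can [ 0.512 -0.023  0.1  ]
lotion [0.458 0.199 0.1  ]
jar [0.649 0.14  0.1  ]
tumb [ 0.601 -0.196  0.1  ]
```

```bash
cat >> h.py <<'E'
def plan(ways,start=None):
    """ways: list of (xyz, tool-x yaw deg, rows, grip); prints rows in tool axes, rounded, tracking the rounded pose"""
    s=arm.get_state(); q=s["tool_rot"]; p=np.array(s["tool_pos"]); Rt=R.from_quat([q[1],q[2],q[3],q[0]])
    out=[]
    for xyz,yaw,n,g in ways:
        x=np.array([np.cos(np.radians(yaw)),np.sin(np.radians(yaw)),0]); z=np.array([0,0,-1.]); 
        Rg=R.from_matrix(np.column_stack([x,np.cross(z,x),z]))
        for k in range(n):
            w=np.round((Rt.inv()*Rg).as_rotvec(degrees=True)/(n-k),1); d=np.round(Rt.inv().apply(np.array(xyz)-p)/(n-k),4)
            p=p+Rt.apply(d); Rt=Rt*R.from_rotvec(w,degrees=True); out.append([w.tolist(),d.tolist(),g])
    for i in range(0,len(out),5): print(str(out[i:i+5]).replace(" ",""))
E
python3 - <<'E'
from h import *
s=arm.get_state();q=s["tool_rot"];T=np.array(arm.get_calibration("wrist")["world_from_camera"])
Rt=R.from_quat([q[1],q[2],q[3],q[0]])
print(np.round(Rt.inv().apply(T[:3,3]-s["tool_pos"]),4),np.round((Rt.inv().as_matrix()@T[:3,:3]),3).tolist(),arm.get_calibration("wrist")["vertical_fov"])
plan([((0.54,0.19,.30),161.4,15,1)])
E
```

```text
[ 0.0793  0.0005 -0.1426] [[-0.0, 0.95, 0.311], [1.0, 0.0, 0.0], [0.0, 0.311, -0.95]] 65.70646984690485
[[[-0.0,-0.0,-9.7],[0.0381,-0.0372,-0.0046],1],[[-0.0,-0.0,-9.7],[0.0438,-0.0302,-0.0046],1],[[0.0,-0.0,-9.7],[0.0483,-0.0224,-0.0046],1],[[0.0,-0.0,-9.7],[0.0514,-0.014,-0.0046],1],[[0.0,-0.0,-9.7],[0.053,-0.0051,-0.0046],1]]
[[[0.0,-0.0,-9.7],[0.0531,0.0039,-0.0046],1],[[0.0,-0.0,-9.7],[0.0517,0.0128,-0.0045],1],[[0.0,-0.0,-9.7],[0.0488,0.0213,-0.0046],1],[[0.0,-0.0,-9.7],[0.0445,0.0292,-0.0045],1],[[0.0,-0.0,-9.7],[0.0389,0.0363,-0.0046],1]]
[[[0.0,-0.0,-9.7],[0.0323,0.0423,-0.0045],1],[[0.0,-0.0,-9.7],[0.0247,0.0472,-0.0046],1],[[0.0,-0.0,-9.6],[0.0163,0.0506,-0.0045],1],[[0.0,-0.0,-9.7],[0.0077,0.0527,-0.0046],1],[[0.0,-0.0,-9.6],[-0.0013,0.0532,-0.0045],1]]
```

>>> carry_out:
  deltas:
    - [[0,0,-9.7],[0.038,-0.037,-0.005],1]
    - [[0,0,-9.7],[0.044,-0.03,-0.005],1]
    - [[0,0,-9.7],[0.048,-0.022,-0.005],1]
    - [[0,0,-9.7],[0.051,-0.014,-0.005],1]
    - [[0,0,-9.7],[0.053,-0.005,-0.005],1]

```text
t: 0.72
tool_pos: [0.2774, -0.2725, 0.2563]
tool_rot: [-0.0, 0.844, 0.536, 0.0]
contact_force: [0.4, -0.7, -0.3]
width: -0.006
finger_force: 0.0
```

>>> carry_out:
  deltas:
    - [[0,0,-9.7],[0.053,0.004,-0.005],1]
    - [[0,0,-9.7],[0.052,0.013,-0.005],1]
    - [[0,0,-9.7],[0.049,0.021,-0.005],1]
    - [[0,0,-9.7],[0.045,0.029,-0.005],1]
    - [[0,0,-9.7],[0.039,0.036,-0.005],1]

```text
t: 1.35
tool_pos: [0.4085, -0.0401, 0.2814]
tool_rot: [0.0, 0.549, 0.836, -0.0]
contact_force: [0.3, -1.6, 0.7]
width: 0.0
finger_force: 0.0
```

>>> carry_out:
  deltas:
    - [[0,0,-9.7],[0.032,0.042,-0.005],1]
    - [[0,0,-9.7],[0.025,0.047,-0.005],1]
    - [[0,0,-9.6],[0.016,0.051,-0.005],1]
    - [[0,0,-9.7],[0.008,0.053,-0.005],1]
    - [[0,0,-9.6],[-0.001,0.053,-0.005],1]

```text
t: 1.98
tool_pos: [0.5396, 0.1915, 0.3062]
tool_rot: [-0.0, 0.159, 0.987, -0.0]
contact_force: [1.2, 1.0, -0.2]
width: 0.004
finger_force: 0.0
```

Run:
```python
from h import *
import pickle
s=arm.get_state();c=arm.get_calibration("wrist");im=arm.get_image("wrist");pickle.dump(c,open("w1.pkl","wb"));cv2.imwrite("pics/w1.png",im[:,:,::-1])
print(s["t"],s["tool_pos"],s["tool_rot"],s["joint_pos"],s["dq"])
```

```text
1.975 [0.53957415 0.1914985  0.30618254] [-1.32579258e-04  1.58827919e-01  9.87306267e-01 -9.57959618e-05] [ 1.98781117e-01  3.40999919e-01  2.67366303e-01  1.49747822e+00
 -8.64431337e-05  5.17787914e-01] [ 5.99825534e-01  5.77181200e-01  9.58099410e-01  3.77053703e-01
 -7.15544745e-04 -7.30650837e-01]
```

View pics/w1.png

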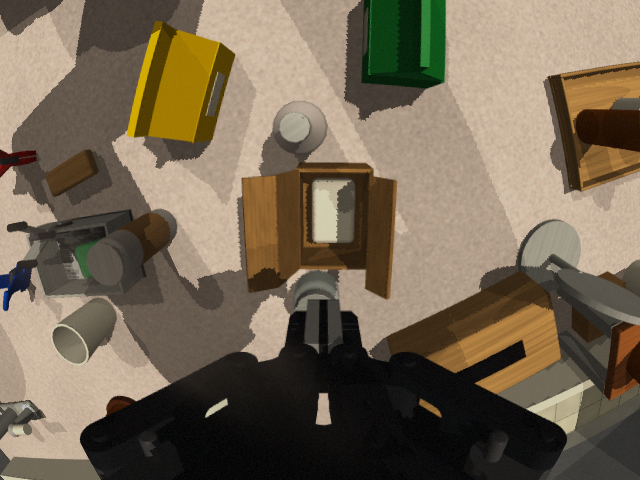

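The wrist view shows the carton at (333,217). The right flap's fin edge runs (242,178)–(249,291) on the image left, and the left flap's runs (396,180)–(388,298) on the right. Lotion is at (298,127), and the jar is at (316,290) beyond the other end. I'll take a second view from the side.

>>> carry_out:
  deltas:
    - [[0,0,0],[0,0.04,0],1]
    - [[0,0,0],[0,0.04,0],1]
    - [[0,0,0],[0,0.02,0.0],1]
    - [[0,0,0],[0,0,0],1]

```text
t: 2.52
tool_pos: [0.571, 0.2854, 0.3053]
tool_rot: [-0.001, 0.161, 0.987, -0.0]
contact_force: [-0.4, -0.1, 0.0]
width: 0.0
finger_force: 0.0
```

Run:
```python
from h import *
import pickle
s=arm.get_state();c=arm.get_calibration("wrist");im=arm.get_image("wrist");pickle.dump(c,open("w2.pkl","wb"));cv2.imwrite("pics/w2.png",im[:,:,::-1])
print(s["t"],s["tool_pos"],s["tool_rot"],abs(s["dq"]).max())
cv2.imwrite("pics/w2c.png",cv2.resize(cv2.convertScaleAbs(im[130:330,100:420,::-1],alpha=1.3),(800,500),interpolation=cv2.INTER_CUBIC))
```

```text
2.525 [0.57104604 0.28544851 0.30529652] [-5.80130639e-04  1.61032564e-01  9.86948878e-01 -2.99847009e-04] 0.030213300238258165
```

View pics/w2c.png

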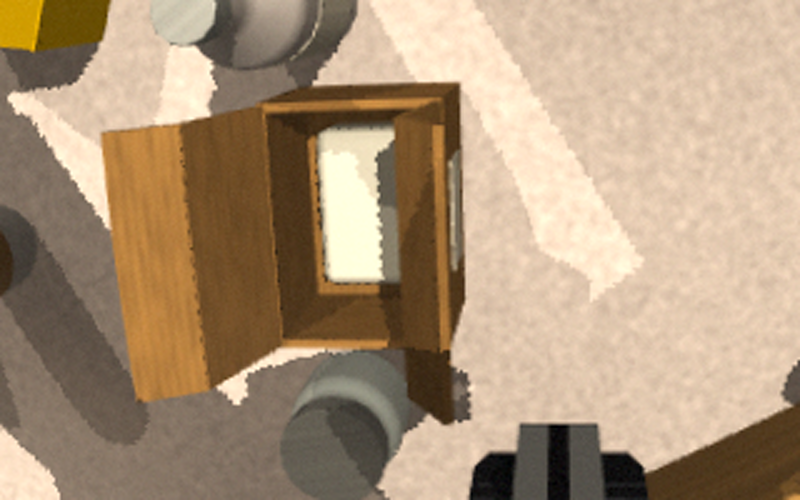

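Run:
```python
from h import *
import pickle
c1,c2=[pickle.load(open(f"w{i}.pkl","rb")) for i in(1,2)]
c=lambda x,y:(100+x/2.5,130+y/2.5)
for n,a,b,t in [("R-",(242,178),c(103,132),None),("R+",(249,291),c(137,402),(291.8,235)),("L+",(388,298),c(448,424),(236.2,217.5)),("L-",(396,180),c(441,125),(220.8,262.5)),
  ("Lo",(291,127.0),c(183,14),None)]:
    rs=[ray("wrist",a,c1),ray("wrist",b,c2)]
    print(n,tri(*rs),tri(*rs,ray("top",t)) if t else "", tri(rs[1],ray("top",t)) if t else "")
```

```text
R- (array([0.4809, 0.1355, 0.1294]), np.float64(0.1))  
R+ (array([0.5829, 0.1026, 0.1332]), np.float64(0.8)) (array([0.5824, 0.1035, 0.1349]), np.float64(0.9)) (array([0.5827, 0.1037, 0.1357]), np.float64(0.3))
L+ (array([0.6233, 0.2254, 0.1474]), np.float64(0.4)) (array([0.6219, 0.2253, 0.1493]), np.float64(1.1)) (array([0.622 , 0.2253, 0.1494]), np.float64(1.1))
L- (array([0.5224, 0.2604, 0.1446]), np.float64(0.2)) (array([0.5228, 0.2601, 0.1418]), np.float64(0.8)) (array([0.523 , 0.2597, 0.1403]), np.float64(0.0))
Lo (array([0.4551, 0.1921, 0.1508]), np.float64(0.9))
```

>>> carry_out:
  deltas:
    - [[0,0,0],[0.015,0,0.06],1]
    - [[0,0,0],[0,0,0.06],1]
    - [[0,0,0],[0,0,0.045],1]
    - [[0,0,0],[0,0,0.02],1]
    - [[0,0,0],[0,-0.01,0],1]

```text
t: 3.2
tool_pos: [0.5525, 0.2786, 0.1203]
tool_rot: [-0.001, 0.162, 0.987, -0.001]
contact_force: [-0.2, -0.8, 0.1]
width: 0.003
finger_force: 0.0
```

>>> carry_out:
  deltas:
    - [[0,0,0],[0,-0.015,0],1]
    - [[0,0,0],[0,-0.012,0],1]
    - [[0,0,0],[0,-0.01,0],1]
    - [[0,0,0],[0,-0.01,0],1]
    - [[0,0,0],[0,0,0],1]

```text
t: 3.82
tool_pos: [0.5384, 0.2346, 0.1215]
tool_rot: [0.0, 0.162, 0.987, -0.0]
contact_force: [0.1, -0.3, 0.6]
width: -0.004
finger_force: 0.0
```

>>> carry_out:
  deltas:
    - [[0,0,0],[0,-0.005,0],1]
    - [[0,0,0],[0,-0.004,0],1]
    - [[0,0,0],[0,0,0],1]

```text
t: 4.2
tool_pos: [0.5357, 0.2266, 0.1213]
tool_rot: [-0.0, 0.162, 0.987, -0.0]
contact_force: [-0.1, -1.1, 0.0]
width: -0.003
finger_force: 0.0
```

Run:
```python
from h import *
im=arm.get_image("scene");cv2.imwrite("pics/s1.png",im[:,:,::-1])
im2=arm.get_image("wrist")
o=np.hstack([cv2.resize(im[130:290,280:440,::-1],(400,400)),cv2.resize(im2[40:400,100:460,::-1],(400,400))])
cv2.imwrite("pics/s1c.png",o); print(arm.get_state()["contact_force"])
```

```text
[-0.21669582 -0.5430785   0.83221655]
```

View pics/s1c.png

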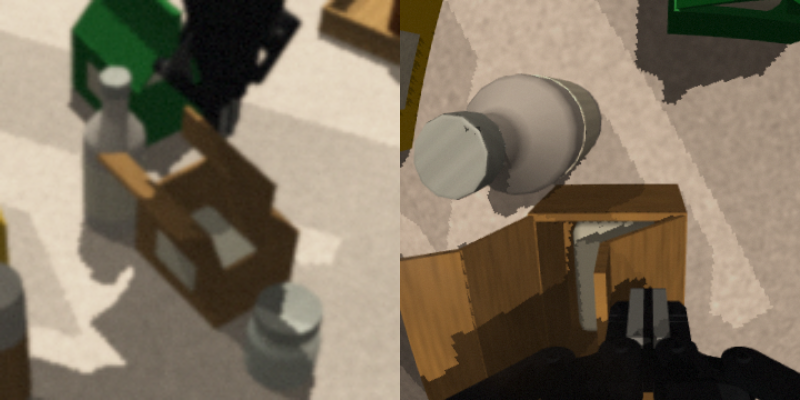

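The left flap is now nearly shut, with its fin at about (600,270) on the right of this composite, and nothing else has moved. Next I go over to the right flap.

>>> carry_out:
  deltas:
    - [[0,0,0],[0,0.004,-0.04],1]
    - [[0,0,0],[-0.01,0,-0.045],1]
    - [[0,0,0],[-0.02,-0.05,0],1]
    - [[0,0,0],[0,-0.05,0],1]
    - [[0,0,0],[0,-0.045,0],1]

```text
t: 4.92
tool_pos: [0.5187, 0.0822, 0.2063]
tool_rot: [0.0, 0.162, 0.987, -0.0]
contact_force: [1.1, 0.7, -0.4]
width: -0.0
finger_force: 0.0
```

>>> carry_out:
  deltas:
    - [[0,0,0],[0,0,0.03],1]
    - [[0,0,0],[0,0,0.04],1]
    - [[0,0,0],[0,0,0.032],1]
    - [[0,0,0],[0,0.01,0],1]
    - [[0,0,0],[0,0.012,0],1]

```text
t: 5.55
tool_pos: [0.5271, 0.1052, 0.1055]
tool_rot: [0.001, 0.162, 0.987, 0.0]
contact_force: [0.1, 0.5, 0.4]
width: -0.002
finger_force: 0.0
```

>>> carry_out:
  deltas:
    - [[0,0,0],[0,0.015,0],1]
    - [[0,0,0],[0,0.015,-0.003],1]
    - [[0,0,0],[0,0.015,-0.005],1]
    - [[0,0,0],[0,0.012,-0.005],1]
    - [[0,0,0],[0,0,0],1]

```text
t: 6.18
tool_pos: [0.5448, 0.1593, 0.1177]
tool_rot: [0.0, 0.161, 0.987, 0.0]
contact_force: [-0.9, -0.4, -1.2]
width: -0.007
finger_force: 0.0
```

>>> carry_out:
  deltas:
    - [[0,0,0],[0,0.008,0],1]
    - [[0,0,0],[0,0.007,0],1]
    - [[0,0,0],[0,0.003,0],1]
    - [[0,0,0],[0,-0.004,-0.03],1]
    - [[0,0,0],[0,0,-0.06],-1]

```text
t: 6.8
tool_pos: [0.5476, 0.1713, 0.2067]
tool_rot: [-0.002, 0.162, 0.987, -0.001]
contact_force: [1.4, 0.5, 1.2]
width: 0.198
finger_force: 0.0
```

>>> carry_out:
  deltas:
    - [[0,0,0],[0,0.026,0],-1]
    - [[0,0,0],[0,0,0],-1]
    - [[0,0,0],[0,0,0],-1]
    - [[0,0,0],[0,0,0],-1]

```text
t: 7.3
tool_pos: [0.5568, 0.1958, 0.2069]
tool_rot: [-0.0, 0.162, 0.987, -0.0]
contact_force: [0.5, 1.1, -0.0]
width: 1.001
finger_force: 0.0
```

Run:
```python
from h import *
import pickle
s=arm.get_state();c=arm.get_calibration("wrist");im2=arm.get_image("wrist");pickle.dump(c,open("w3.pkl","wb"));cv2.imwrite("pics/w3.png",im2[:,:,::-1])
im=arm.get_image("scene");cv2.imwrite("pics/s2.png",im[:,:,::-1])
o=np.hstack([cv2.resize(im[130:290,280:440,::-1],(400,400)),cv2.resize(im2[40:400,100:460,::-1],(400,400))])
cv2.imwrite("pics/s2c.png",o); print(s["tool_pos"],s["width"],s["t"])
```

```text
[0.55677741 0.19578268 0.20688265] 1.000874514363831 7.3
```

View pics/s2c.png

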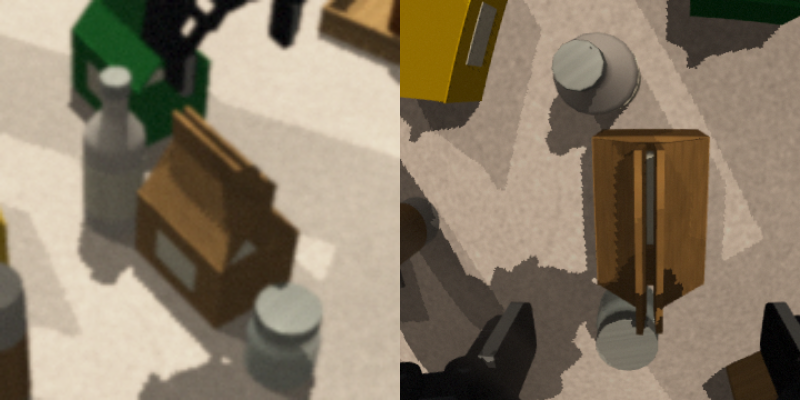

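Both fins now stand nearly together at about (650,240), centred between the open fingers. I'll straddle them and squeeze both shut.

>>> carry_out:
  deltas:
    - [[0,0,0],[0,0,0.03],-1]
    - [[0,0,0],[0,0,0.04],-1]
    - [[0,0,0],[0,0,0.015],-1]
    - [[0,0,0],[0,0,0],1]
    - [[0,0,0],[0,0,0],1]
  grip_force: 20

```text
t: 8.02
tool_pos: [0.5578, 0.1964, 0.1236]
tool_rot: [0.001, 0.162, 0.987, 0.0]
contact_force: [1.7, -0.1, 0.4]
width: 0.606
finger_force: 0.0
```

>>> carry_out:
  deltas:
    - [[0,0,0],[0,0,0],1]
    - [[0,0,0],[0,0,0],1]
    - [[0,0,0],[0,0,0],1]
    - [[0,0,0],[0,0,0],1]

```text
t: 8.52
tool_pos: [0.5576, 0.1972, 0.1225]
tool_rot: [0.0, 0.161, 0.987, 0.001]
contact_force: [2.8, 6.7, -3.6]
width: 0.073
finger_force: 19.8
```

>>> carry_out:
  deltas:
    - [[0,0,0],[0,0.001,0],1]
    - [[0,0,0],[0,0,0],1]
    - [[0,0,0],[0,0,0],1]

```text
t: 8.9
tool_pos: [0.5577, 0.1973, 0.1225]
tool_rot: [0.0, 0.162, 0.987, 0.0]
contact_force: [1.8, 1.1, -0.3]
width: 0.069
finger_force: 19.5
```

>>> carry_out:
  deltas:
    - [[0,0,0],[0,0,0],-1]
    - [[0,0,0],[0,0,0],-1]
    - [[0,0,0],[0,0,0],-1]
    - [[0,0,0],[0,0,-0.04],-1]
    - [[0,0,0],[0,0,-0.06],-1]

```text
t: 9.52
tool_pos: [0.5565, 0.197, 0.2223]
tool_rot: [-0.002, 0.162, 0.987, -0.001]
contact_force: [1.5, -0.1, 0.5]
width: 0.999
finger_force: 0.0
```

>>> carry_out:
  deltas:
    - [[0,0,0],[0,0,-0.05],-1]
    - [[0,0,0],[0,0,-0.01],-1]
    - [[0,0,0],[0,0,0],-1]

```text
t: 9.9
tool_pos: [0.5576, 0.1972, 0.2821]
tool_rot: [0.0, 0.162, 0.987, 0.0]
contact_force: [-0.7, 0.8, -0.6]
width: 0.999
finger_force: 0.0
```

Run:
```python
from h import *
import pickle
s=arm.get_state();c=arm.get_calibration("wrist");im2=arm.get_image("wrist");pickle.dump(c,open("w4.pkl","wb"));cv2.imwrite("pics/w4.png",im2[:,:,::-1])
im=arm.get_image("scene");cv2.imwrite("pics/s3.png",im[:,:,::-1])
o=np.hstack([cv2.resize(im[130:290,280:440,::-1],(400,400)),cv2.resize(im2[100:300,200:400,::-1],(400,400))])
cv2.imwrite("pics/s3c.png",o); print(s["tool_pos"],s["width"],s["t"])
# path to clip view: tool x yaw 79 deg
plan([((0.43,-0.20,0.28),79,9,-1)])
```

```text
[0.5575678  0.19724498 0.28206162] 0.9990581270463466 9.9
[[[-0.0,-0.0,9.2],[-0.0007,-0.0463,0.0001],-1],[[-0.0,-0.0,9.1],[-0.0081,-0.0456,0.0001],-1],[[-0.0,-0.0,9.2],[-0.0152,-0.0438,0.0001],-1],[[-0.0,-0.0,9.1],[-0.022,-0.0408,0.0002],-1],[[-0.0,0.0,9.2],[-0.0282,-0.0368,0.0001],-1]]
[[[-0.0,0.0,9.1],[-0.0337,-0.0318,0.0002],-1],[[-0.0,0.0,9.2],[-0.0383,-0.026,0.0001],-1],[[-0.1,0.0,9.1],[-0.042,-0.0196,0.0002],-1],[[-0.0,0.0,9.2],[-0.0445,-0.0127,0.0001],-1]]
```

View pics/s3c.png

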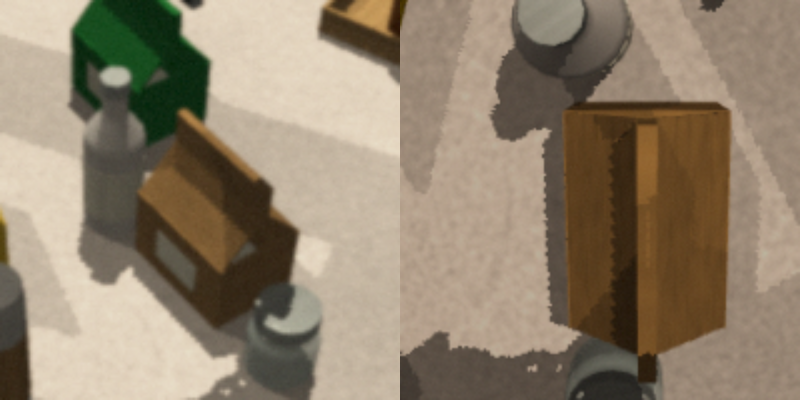

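Both flaps are shut, with the fins face to face; the ridge strip runs (324,161)–(324,276) in the full wrist picture. Its middle follows from that, and I move on to the clip.

>>> carry_out:
  deltas:
    - [[0,0,9.2],[-0.001,-0.046,0],-1]
    - [[0,0,9.1],[-0.008,-0.046,0],-1]
    - [[0,0,9.2],[-0.015,-0.044,0],-1]
    - [[0,0,9.1],[-0.022,-0.041,0],-1]
    - [[0,0,9.2],[-0.028,-0.037,0],-1]

```text
t: 10.62
tool_pos: [0.485, -0.0248, 0.2809]
tool_rot: [-0.001, 0.535, 0.845, -0.0]
contact_force: [0.8, -0.0, 0.3]
width: 1.004
finger_force: 0.0
```

>>> carry_out:
  deltas:
    - [[0,0,9.1],[-0.034,-0.032,0],-1]
    - [[0,0,9.2],[-0.038,-0.026,0],-1]
    - [[0,0,9.1],[-0.042,-0.02,0],-1]
    - [[0,0,9.2],[-0.044,-0.013,0],-1]
    - [[0,0,0],[0,0,0],-1]

```text
t: 11.25
tool_pos: [0.4277, -0.2016, 0.2808]
tool_rot: [-0.001, 0.773, 0.634, -0.0]
contact_force: [-0.4, -0.0, 0.0]
width: 1.0
finger_force: 0.0
```

Run:
```python
from h import *
import pickle
c4=pickle.load(open("w4.pkl","rb"))
a,b=plane(ray("wrist",(324,161),c4),.138),plane(ray("wrist",(324,276.5),c4),.138)
print("ridge",a,b,(a+b)/2,np.linalg.norm(b-a),np.degrees(np.arctan2(*(b-a)[1::-1])))
s=arm.get_state();c=arm.get_calibration("wrist");im2=arm.get_image("wrist");pickle.dump(c,open("w5.pkl","wb"));cv2.imwrite("pics/w5.png",im2[:,:,::-1])
print(s["tool_pos"],s["tool_rot"],s["t"],proj((.449,-.164,.11),c),proj((.4706,-.168,.11),c),proj((.4267,-.16,.11),c))
```

```text
ridge [0.50588634 0.21483533 0.138     ] [0.59630439 0.18441935 0.138     ] [0.55109536 0.19962734 0.138     ] 0.0953968344224076 -18.592567700197122
[ 0.42771801 -0.20162855  0.28079871] [-1.12111565e-03  7.73394569e-01  6.33923780e-01 -4.74244022e-04] 11.25 [339.69164034 173.44763444] [365.55751632 173.344821  ] [312.87496155 173.94744785]
```

View pics/w5.png

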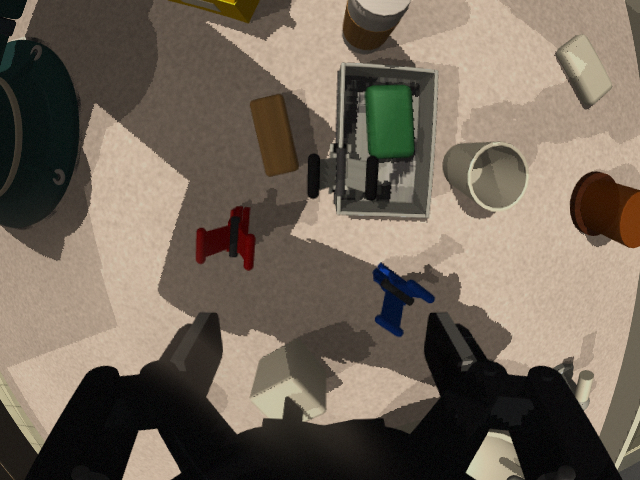

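The wrist view shows the clip's bars at (314,176) outer and (371,178) inner, with the clip on the tin's near-robot wall. The brush, tumbler and can are undisturbed; the red look-alike is at (225,240) and the blue one at (400,298).

Run:
```python
from h import *
import pickle
c4,c5=[pickle.load(open(f"w{i}.pkl","rb")) for i in(4,5)]
a,b=plane(ray("wrist",(324,161),c4),.138),plane(ray("wrist",(324,290),c4),.138)
print("ridge",(a+b)/2,np.linalg.norm(b-a))
# dark-bar blobs
im=cv2.cvtColor(cv2.imread("pics/w5.png"),cv2.COLOR_BGR2GRAY)
m=(im<28).astype(np.uint8); n,l,st,ce=cv2.connectedComponentsWithStats(m[130:220,290:400])
for i in range(1,n):
    if st[i,4]>80:
        r=cv2.minAreaRect(np.column_stack(np.nonzero(l==i)[::-1]).astype(np.float32)); print(st[i],ce[i]+[290,130],r[1],r[2])
for nm,w,t,sc in[("in",(371,178),(413,284),(204,304)),("out",(314,176),(411.3,304.2),(188.4,284))]:
    rs=[ray("wrist",w,c5),ray("top",t),ray("scene",sc)]
    print(nm,tri(*rs),tri(*rs[:2]),tri(rs[0],rs[2]),plane(rs[0],.105),plane(rs[0],.115))
for w in[(341,63),(337,216)]: print(plane(ray("wrist",w,c5),.065))
for w in[(315,155),(313,198)]: print(plane(ray("wrist",w,c5),.11))
```

```text
ridge [0.55698921 0.19764665 0.138     ] 0.10783234757793864
[ 18  24  12  44 488] [313.32991803 175.01844262] (43.0, 11.0) 90.0
[ 73  26  28  45 640] [374.50625  181.646875] (26.698225021362305, 44.04914855957031) 6.709836959838867
in (array([ 0.4727, -0.1699,  0.1101]), np.float64(3.8)) (array([ 0.4712, -0.1647,  0.1405]), np.float64(3.3)) (array([ 0.4742, -0.1721,  0.1136]), np.float64(0.1)) [ 0.47497973 -0.17356219  0.105     ] [ 0.47399543 -0.17201912  0.115     ]
out (array([ 0.4272, -0.1604,  0.1179]), np.float64(0.8)) (array([ 0.426 , -0.1647,  0.0874]), np.float64(0.1)) (array([ 0.4279, -0.1607,  0.1189]), np.float64(0.2)) [ 0.42701721 -0.16251047  0.105     ] [ 0.42753895 -0.16131443  0.115     ]
[ 0.47171515 -0.064459    0.065     ]
[ 0.43922    -0.21085058  0.065     ]
[ 0.43168987 -0.14454822  0.11      ]
[ 0.42260289 -0.18038133  0.11      ]
```

Run:
```python
from h import *
plan([((0.4505,-0.1665,0.20),77.5,2,-1),((0.4505,-0.1665,0.098),77.5,3,-1)])
```

```text
[[[-0.1,-0.0,0.7],[0.0187,0.0078,0.0405],-1],[[-0.0,-0.1,0.7],[0.0188,0.0075,0.0405],-1],[[-0.0,0.0,-0.0],[0.0,-0.0,0.034],-1],[[-0.0,0.0,-0.0],[0.0,-0.0,0.034],-1],[[-0.0,0.0,-0.0],[0.0001,-0.0,0.034],-1]]
```

>>> carry_out:
  deltas:
    - [[0,0,0.7],[0.019,0.008,0.04],-1]
    - [[0,0,0.7],[0.019,0.0075,0.04],-1]
    - [[0,0,0],[0,0,0],-1]

```text
t: 11.68
tool_pos: [0.4506, -0.1629, 0.1998]
tool_rot: [-0.003, 0.778, 0.628, -0.001]
contact_force: [0.4, -0.1, 0.2]
width: 0.997
finger_force: 0.0
```

Run:
```python
from h import *
import pickle
s=arm.get_state();c=arm.get_calibration("wrist");im2=arm.get_image("wrist");pickle.dump(c,open("w6.pkl","wb"));cv2.imwrite("pics/w6.png",im2[:,:,::-1])
print(s["tool_pos"],s["tool_rot"],s["t"])
c5=pickle.load(open("w5.pkl","rb"))
im=cv2.cvtColor(cv2.imread("pics/w6.png"),cv2.COLOR_BGR2GRAY)
for p in [(.4727,-.170,.115),(.4275,-.161,.117)]:
    u=proj(p,c); print("pred",u)
    x,y=u.astype(int)-35
    n,l,st,ce=cv2.connectedComponentsWithStats((im[y:y+70,x:x+70]<28).astype(np.uint8))
    for i in range(1,n):
        if st[i,4]>150: print(st[i],ce[i]+[x,y],cv2.minAreaRect(np.column_stack(np.nonzero(l==i)[::-1]).astype(np.float32)))
```

```text
[ 0.45058897 -0.16291155  0.19979954] [-0.00259877  0.77812224  0.62810685 -0.00090103] 11.675
pred [359.3489089  256.28558406]
[ 30  11  18  54 743] [362.63257066 258.08344549] ((38.955650329589844, 37.526039123535156), (15.54606819152832, 53.31303405761719), 3.2704880237579346)
pred [288.4018343  258.27400742]
[ 28   8  15  55 759] [287.8972332  257.65480896] ((35.0, 35.0), (54.0, 14.0), 90.0)
```

Run:
```python
from h import *
import pickle
c5,c6=[pickle.load(open(f"w{i}.pkl","rb")) for i in(5,6)]
o=tri(ray("wrist",(313.5,176),c5),ray("wrist",(288,258),c6));i=tri(ray("wrist",(371.5,178.5),c5),ray("wrist",(362.5,258.3),c6))
print(o,i,(o[0]+i[0])/2)
print(plane(ray("wrist",(288,258),c6),.115),plane(ray("wrist",(362.5,258.3),c6),.115))
s=arm.get_state();m=(plane(ray("wrist",(288,258),c6),.115)+plane(ray("wrist",(362.5,258.3),c6),.115))/2
print(m); plan([((m[0],m[1],.098),77.5,4,-1)])
```

```text
(array([ 0.4272, -0.1611,  0.1161]), np.float64(0.0)) (array([ 0.4746, -0.173 ,  0.1119]), np.float64(0.0)) [ 0.4509  -0.16705  0.114  ]
[ 0.42692824 -0.16142366  0.115     ] [ 0.47447285 -0.17181192  0.115     ]
[ 0.45070055 -0.16661779  0.115     ]
[[[-0.0,-0.0,0.1],[-0.0007,0.0001,0.0259],-1],[[-0.0,-0.0,0.1],[-0.0007,0.0001,0.0259],-1],[[-0.1,-0.0,0.0],[-0.0006,0.0001,0.0259],-1],[[-0.0,-0.0,0.1],[-0.0007,-0.0,0.026],-1]]
```

>>> carry_out:
  deltas:
    - [[0,0,0],[-0.0015,0,0.034],-1]
    - [[0,0,0],[-0.001,0,0.034],-1]
    - [[0,0,0],[0,0,0.023],-1]
    - [[0,0,0],[0,0,0.01],-1]
    - [[0,0,0],[0,0,0],-1]
  grip_force: 40

```text
t: 12.35
tool_pos: [0.4514, -0.1682, 0.1019]
tool_rot: [0.0, 0.779, 0.627, 0.0]
contact_force: [0.3, 0.7, -0.2]
width: 1.003
finger_force: 0.0
```

>>> carry_out:
  deltas:
    - [[0,0,0],[0,0,0],1]
    - [[0,0,0],[0,0,0],1]
    - [[0,0,0],[0,0,0],1]
    - [[0,0,0],[0,0,0],1]
    - [[0,0,0],[0,0,0],1]

```text
t: 12.98
tool_pos: [0.4523, -0.1686, 0.1027]
tool_rot: [0.002, 0.779, 0.627, 0.001]
contact_force: [1.2, -0.5, 12.8]
width: 0.242
finger_force: 39.4
```

>>> carry_out:
  deltas:
    - [[0,0,0],[0,0,-0.01],1]
    - [[0,0,0],[0,0,-0.02],1]
    - [[0,0,0],[0,0,-0.03],1]
    - [[0,0,0],[0,0,-0.04],1]
    - [[0,0,0],[0,0,-0.04],1]

```text
t: 13.6
tool_pos: [0.4508, -0.1678, 0.2431]
tool_rot: [0.0, 0.779, 0.627, -0.0]
contact_force: [1.3, -1.0, -0.5]
width: 0.24
finger_force: 39.6
```

>>> carry_out:
  deltas:
    - [[0,0,0],[0,0,-0.03],1]
    - [[0,0,0],[0,0,0],1]

```text
t: 13.85
tool_pos: [0.4517, -0.1683, 0.2735]
tool_rot: [0.002, 0.779, 0.627, 0.001]
contact_force: [-0.7, 0.1, 0.3]
width: 0.236
finger_force: 39.6
```

Run:
```python
from h import *
s=arm.get_state();print(s["tool_pos"],s["tool_rot"],s["width"],s["finger_force"],s["contact_force"],s["t"])
ys=np.array([.317,.948]);
for n in("top","scene"):
    im=arm.get_image(n);cv2.imwrite(f"pics/{n}_lift.png",im[:,:,::-1])
    c=arm.get_calibration(n); print(n,proj(s["tool_pos"],c,False))
im=arm.get_image("wrist");cv2.imwrite("pics/w7.png",im[:,:,::-1])
x,y=proj(s["tool_pos"],arm.get_calibration("wrist")); print(x,y)
# carry: travel at z=.272
plan([((0.557,0.1976,0.275),161.4,9,1)])
```

```text
[ 0.45172941 -0.16831722  0.27347405] [1.64847251e-03 7.79387753e-01 6.26539395e-01 6.32652598e-04] 0.23596884034006654 39.59471940994263 [-0.73165439  0.11462406  0.28731274] 13.85
top [427.89101914 292.58854376]
scene [175.69593747 231.44464615]
325.5968483154547 320.2916982277756
[[[-0.0,-0.0,-9.3],[0.0422,0.0028,-0.0005],1],[[-0.0,-0.0,-9.3],[0.0412,0.0096,-0.0005],1],[[-0.0,-0.0,-9.3],[0.0391,0.0161,-0.0005],1],[[-0.0,-0.0,-9.3],[0.036,0.0222,-0.0005],1],[[-0.0,-0.0,-9.3],[0.0319,0.0277,-0.0004],1]]
[[[-0.0,-0.0,-9.3],[0.027,0.0325,-0.0005],1],[[-0.0,-0.0,-9.3],[0.0214,0.0365,-0.0004],1],[[0.0,-0.0,-9.4],[0.0152,0.0394,-0.0005],1],[[0.0,-0.1,-9.3],[0.0085,0.0414,-0.0004],1]]
```

>>> carry_out:
  deltas:
    - [[0,0,-9.3],[0.042,0.003,0],1]
    - [[0,0,-9.3],[0.041,0.01,0],1]
    - [[0,0,-9.3],[0.039,0.016,0],1]
    - [[0,0,-9.3],[0.036,0.022,0],1]
    - [[0,0,-9.3],[0.032,0.028,0],1]

```text
t: 14.62
tool_pos: [0.5103, 0.0361, 0.2703]
tool_rot: [-0.001, 0.466, 0.885, -0.0]
contact_force: [0.9, -0.5, -0.2]
width: 0.24
finger_force: 39.6
```

>>> carry_out:
  deltas:
    - [[0,0,-9.3],[0.027,0.032,0],1]
    - [[0,0,-9.3],[0.021,0.036,0],1]
    - [[0,0,-9.4],[0.015,0.039,0],1]
    - [[0,0,-9.3],[0.0085,0.042,0],1]
    - [[0,0,0],[0,0,0],1]

```text
t: 15.25
tool_pos: [0.5574, 0.1983, 0.2696]
tool_rot: [-0.001, 0.159, 0.987, -0.0]
contact_force: [0.4, -1.8, -0.1]
width: 0.237
finger_force: 39.6
```

Run:
```python
from h import *
import pickle
s=arm.get_state();print(s["tool_pos"],s["tool_rot"],s["width"],s["finger_force"],s["contact_force"],s["t"])
cs=arm.get_calibration("scene");im=arm.get_image("scene");cv2.imwrite("pics/s8.png",im[:,:,::-1])
cw=arm.get_calibration("wrist");iw=arm.get_image("wrist");cv2.imwrite("pics/w8.png",iw[:,:,::-1]);pickle.dump(cw,open("w8.pkl","wb"))
im=im.copy()
q=s["tool_rot"];Rt=R.from_quat([q[1],q[2],q[3],q[0]])
for d in(0,.03,.07):
    u=proj(s["tool_pos"]+Rt.apply([0,0,d]),cs,False); v=proj(s["tool_pos"]+Rt.apply([0,0,d]),cw); print(d,u,v)
u=proj(s["tool_pos"],cs,False).astype(int);v=proj(s["tool_pos"],cw).astype(int)
x0,y0=u[0]-60,max(u[1]-70,0);X0,Y0=v[0]-90,max(v[1]-170,0);X0=max(X0,0)
print(x0,y0,X0,Y0)
o=np.hstack([cv2.resize(im[y0:y0+180,x0:x0+120],(400,600),interpolation=cv2.INTER_CUBIC),cv2.resize(iw[Y0:Y0+270,X0:X0+180],(400,600),interpolation=cv2.INTER_CUBIC)])
cv2.imwrite("pics/c8.png",cv2.convertScaleAbs(o[:,:,::-1],alpha=1.4))
```

```text
[0.55739063 0.1983284  0.2695744 ] [-1.19427171e-03  1.59453350e-01  9.87204705e-01 -2.70135157e-04] 0.23720994107072937 39.63579297065735 [ 0.41566813 -1.77879665 -0.10240321] 15.25
0 [375.61567549 132.715661  ] [327.46100731 316.87932998]
0.03 [374.03129919 146.57114244] [326.86167627 288.45966227]
0.07 [372.04040501 163.98165112] [326.27607491 261.21059409]
315 62 237 146
```

View pics/c8.png

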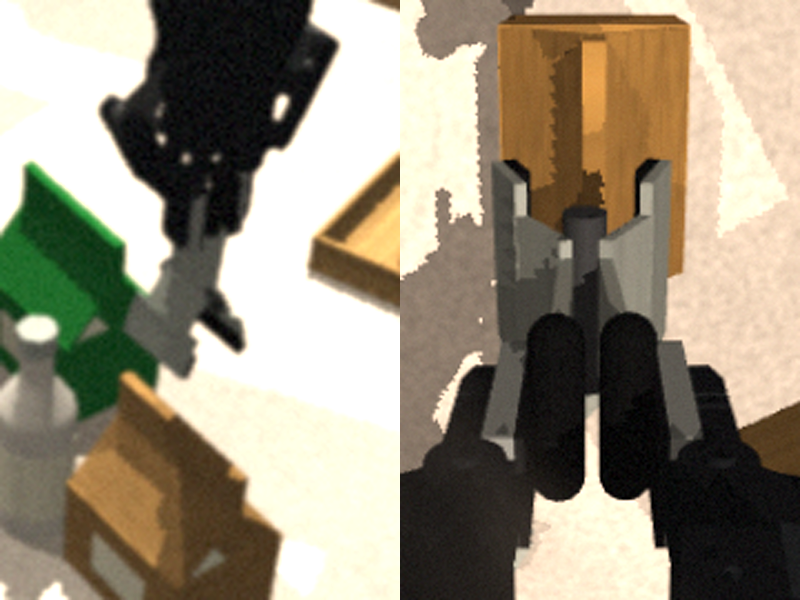

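The clip hangs upright and symmetric in the fingers, with its jaws open at tips (500–525) and (640–665) either side of the fins at x≈594 in the right half. In the left half the tips match a point 70 mm below the TCP, so the pivot is about 29 mm below it. I'll lower it onto the ridge with the TCP at about z 0.181.

>>> carry_out:
  deltas:
    - [[0,0,0],[0,0.002,0.02],1]
    - [[0,0,0],[0,0,0.025],1]
    - [[0,0,0],[0,0,0.02],1]
    - [[0,0,0],[0,0,0.014],1]
    - [[0,0,0],[0,0,0.009],1]

```text
t: 15.98
tool_pos: [0.558, 0.1974, 0.1828]
tool_rot: [-0.0, 0.162, 0.987, -0.0]
contact_force: [0.1, -0.8, 0.5]
width: 0.236
finger_force: 39.6
```

>>> carry_out:
  deltas:
    - [[0,0,0],[0,0,0],1]
    - [[0,0,0],[0,0,0],1]

```text
t: 16.23
tool_pos: [0.5585, 0.198, 0.1839]
tool_rot: [0.0, 0.162, 0.987, 0.0]
contact_force: [-0.5, -0.6, -0.1]
width: 0.24
finger_force: 39.6
```

>>> carry_out:
  deltas:
    - [[0,0,0],[0,0.001,0.004],1]
    - [[0,0,0],[0,0,0],1]
    - [[0,0,0],[0,0,0],0.4]
    - [[0,0,0],[0,0,0],0.2]
    - [[0,0,0],[0,0,0],0.0]
  grip_force: 20

```text
t: 16.85
tool_pos: [0.5585, 0.199, 0.1793]
tool_rot: [0.0, 0.162, 0.987, 0.0]
contact_force: [0.0, 0.4, -0.9]
width: 0.499
finger_force: 5.8
```

>>> carry_out:
  deltas:
    - [[0,0,0],[0,0,0],-0.1]
    - [[0,0,0],[0,0,0],-0.2]
    - [[0,0,0],[0,0,0],-0.4]
    - [[0,0,0],[0,0,0],-1]
    - [[0,0,0],[0,0,0],-1]

```text
t: 17.48
tool_pos: [0.5585, 0.199, 0.1793]
tool_rot: [0.0, 0.162, 0.987, 0.0]
contact_force: [-0.5, 1.3, -0.3]
width: 1.002
finger_force: 0.0
```

Run:
```python
from h import *
import pickle
s=arm.get_state();print(s["tool_pos"],s["width"],s["contact_force"],s["t"])
c=arm.get_calibration("wrist");im2=arm.get_image("wrist");pickle.dump(c,open("w9.pkl","wb"));cv2.imwrite("pics/w9.png",im2[:,:,::-1])
```

```text
[0.55852645 0.19899456 0.17931036] 1.001953219322098 [-0.53094159  1.30643259 -0.34184215] 17.475
```

>>> carry_out:
  deltas:
    - [[0,0,0],[0,0,-0.02],-1]
    - [[0,0,0],[0,0,-0.04],-1]
    - [[0,0,0],[0,0,-0.05],-1]
    - [[0,0,0],[0,0,0],-1]
    - [[0,0,0],[0,0,0],-1]

```text
t: 18.15
tool_pos: [0.5585, 0.199, 0.2888]
tool_rot: [-0.0, 0.162, 0.987, -0.0]
contact_force: [-0.5, -0.2, -0.9]
width: 0.999
finger_force: 0.0
```

```bash
cat > bars.py <<'E'
from h import *
def bars(im,c,z=.19):
    g=cv2.cvtColor(im,cv2.COLOR_RGB2GRAY); u=proj((.5577,.1975,z),c); x,y=u.astype(int)-70; y=max(y,0); out=[]
    n,l,st,ce=cv2.connectedComponentsWithStats((g[y:y+140,x:x+140]<28).astype(np.uint8))
    for i in range(1,n):
        if st[i,4]>150: r=cv2.minAreaRect(np.column_stack(np.nonzero(l==i)[::-1]).astype(np.float32)); out.append((np.array(r[0])+[x,y],np.round(r[1]),round(r[2]),int(st[i,4])))
    return u,out
E
python3 - <<'E'
from bars import *
import pickle
s=arm.get_state();print(s["tool_pos"],s["width"],s["contact_force"],s["t"])
c=arm.get_calibration("wrist");im=arm.get_image("wrist");pickle.dump(c,open("w10.pkl","wb"));cv2.imwrite("pics/w10.png",im[:,:,::-1])
u,o=bars(im,c);print(u)
for b in o: print(b,plane(ray("wrist",b[0],c),.192))
cv2.imwrite("pics/s10.png",arm.get_image("scene")[:,:,::-1])
E
```

```text
[0.55846208 0.19898351 0.28878842] 0.9992148726561174 [-0.47530839 -0.17385841 -0.8877565 ] 18.15
[321.54153131 246.79687771]
(array([321. , 201.5]), array([23., 18.]), 90, 154) [0.52740291 0.20738606 0.192     ]
(array([288.9556694, 247.5247345]), array([53., 14.]), 87, 737) [0.55050056 0.17654422 0.192     ]
(array([355.5, 247. ]), array([54., 15.]), 90, 743) [0.56459033 0.21953862 0.192     ]
```

>>> carry_out:
  deltas:
    - [[0,0,0],[0.02,0,-0.04],-1]
    - [[0,0,0],[0.02,0,-0.04],-1]
    - [[0,0,0],[0,0,0],-1]
    - [[0,0,0],[0,0,0],-1]

```text
t: 18.75
tool_pos: [0.5206, 0.2117, 0.368]
tool_rot: [-0.001, 0.162, 0.987, -0.0]
contact_force: [0.7, -0.1, -1.3]
width: 1.001
finger_force: 0.0
```

Run:
```python
from bars import *
import pickle
c0=pickle.load(open("w10.pkl","rb"))
c=arm.get_calibration("wrist");im=arm.get_image("wrist");cv2.imwrite("pics/w11.png",im[:,:,::-1])
u,o=bars(im,c);print(u,o)
o=sorted([b for b in o if b[3]>250 and b[1].max()>30],key=lambda b:b[0][0])
P=[tri(ray("wrist",a,c0),ray("wrist",b[0],c)) for a,b in zip([(288.96,247.5),(355.5,247)],[o[0],o[-1]])]
print(P); m=(P[0][0]+P[1][0])/2; d=P[1][0]-P[0][0]
print("handle mid",m,"sep",np.linalg.norm(d),"perp yaw",np.degrees(np.arctan2(d[1],d[0]))-90,"tilt",d[2]/np.linalg.norm(d))
r=m-[.557,.1976,.138]; e=np.array([.948,-.318,0]);f=np.array([.318,.948,0]);print("ridge frame handles",r@e,r@f,r[2],"pivot z~",r[2]-.044)
for n in("top","scene"):
    a=arm.get_image(n)[:,:,::-1].astype(int);b=cv2.imread(f"pics/{n}0.png").astype(int);D=np.abs(a-b).max(2)
    k=cv2.morphologyEx((D>60).astype(np.uint8),cv2.MORPH_OPEN,np.ones((3,3)));N,l,st,ce=cv2.connectedComponentsWithStats(k)
    print(n,[(st[i].tolist()) for i in range(1,N) if st[i,4]>60]); cv2.imwrite(f"pics/{n}_end.png",a)
```

```text
[322.11859295 261.38270669] [(array([297.5, 262. ]), array([38., 11.]), 90, 408), (array([347.5, 262. ]), array([38., 11.]), 90, 397)]
[(array([0.5515, 0.1757, 0.1885]), np.float64(0.2)), (array([0.563 , 0.2197, 0.1969]), np.float64(0.2))]
handle mid [0.55725 0.1977  0.1927 ] sep 0.046247270189709574 perp yaw -14.647375272362936 tilt 0.18163234209376244
ridge frame handles 0.0002051999999999774 0.0001742999999999808 0.05469999999999997 pivot z~ 0.010699999999999973
top [[151, 150, 36, 27, 676], [42, 166, 246, 314, 40850], [45, 227, 14, 12, 125], [275, 230, 40, 45, 911], [246, 237, 22, 30, 362], [49, 242, 18, 25, 321], [58, 261, 59, 25, 1034], [326, 281, 314, 199, 26868], [285, 370, 25, 29, 270], [577, 438, 63, 42, 1706]]
scene [[326, 8, 38, 67, 1309], [384, 38, 12, 19, 161], [189, 45, 14, 33, 256], [162, 82, 69, 125, 3867], [25, 106, 17, 19, 206], [24, 127, 44, 51, 1042], [145, 132, 14, 11, 77], [374, 153, 15, 18, 179], [378, 172, 29, 48, 759], [206, 180, 29, 40, 607], [348, 183, 17, 16, 125], [322, 191, 15, 14, 115], [46, 198, 13, 15, 125], [45, 215, 64, 38, 917], [113, 215, 53, 69, 1731], [357, 214, 20, 24, 185], [198, 231, 49, 73, 1162], [263, 235, 26, 19, 391], [316, 242, 45, 49, 1051], [276, 272, 108, 141, 9546], [180, 278, 18, 13, 101], [0, 289, 177, 175, 12576], [213, 333, 12, 18, 147], [203, 346, 11, 12, 92], [0, 399, 22, 50, 638]][ WARN:0@3.565] global loadsave.cpp:1063 imwrite_ Unsupported depth image for selected encoder is fallbacked to CV_8U.
```

```bash
python3 -c "
from cell import arm
print(arm.finish_job())"
```

```text
the job is handed in; nothing more can be done
None
```

I handed the job in at about 19 s: both flaps are folded shut, and the clip's handles measured within 1 mm of mid-ridge, with the pivot about 11 mm above the fins. The jaw's bite on both fins was not seen after release, only inferred from the pre-lowering view and the bar spacing, and the hand-in returned no score.

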